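Close the cell-stack clamping jig

TASK

Lay the loose blue cell squarely on top of the two in the jig, terminals at the same end as theirs, setting it down rather than dropping it. Then swing the clamp arm over the pile and press its red grip down until the yellow spring hook clips under its pin, so that the arm stays down by itself with the rubber foot bearing on the pile. Feel for the click and do not force the arm once it has clipped; leave the bottle, brush and screwdriver where they are.

Things in the scene. Friction and masses are not known exactly. Their poses are not given: they have to be found in the camera images.
- jig: Aluminium jig plate fixed to the table, 130 (x) x 185 (y, from -75 to 110) x 12 mm. Origin on the table under the centre of the pile; y runs along the pile towards the clamp's hinge, z up. Two cells lie flat on it, one on the other; fences 24 mm above the plate stand behind them (+x) and at their hinge end (+y).
- clamp_hinge (a point): Middle of the clamp's hinge axis, on the jig at y = 80, z = 62 mm; the axis runs along the jig's x. A return spring holds the clamp open at 1.9 rad (past upright, leaning away from the pile); let go anywhere before the click, it springs open again.
- clamp: Clamp arm. Origin on the hinge; axes as the jig's when the arm is down and level. Steel bar 24 mm wide, 10 thick, along its own -y, cranked up: top face 28 mm along +z from the origin. Red plastic sleeve (grip) at the free end, 167 to 215 mm from the hinge, 28 wide, 16 thick. Starts swung up 1.9 rad. Clipped on, it is level within 0.06 rad, up or down as the pin is set.
- clamp_grip (a point): Centre of the outer (upper) face of the red sleeve, 191 mm along the bar, 31 mm above the bar's hinge line: the place to push and press. About 3 to 5 N here swings the arm; riding the hook over the pin takes up to about 14 N, then it clicks and the force drops to 5 to 11 N; about 3 mm lower it meets a rigid stop, where over 35 N would strain it.
- hook: Yellow C-shaped hook, 10 mm thick, 50 long, hinged under the bar 160 mm from the clamp's hinge; origin on its pivot, axes parallel to the clamp's at rest. Its sloped nose rides outwards (about 0.2 rad) over the keeper pin as the arm is pressed down, and springs back under it: the click.
- keeper_bracket (a point): Middle of the top edge of the upstand at the jig plate's end (y = -75, z = 34 mm), to which the keeper bracket is screwed through slotted holes. The keeper is a level 6 mm cross pin along x, at the jig's y = -82 mm, nominally 55 mm above the table, but the bracket is set up to 8 mm higher or lower, and that setting is not reported: it must be felt.
- pad: Spring plunger with a black rubber foot, 28 mm wide, under the middle of the bar, 80 mm from the hinge. Origin where it leaves the bar's underside; at rest the foot's face is 25 mm along its -z. It gives up to 12 mm; when clipped it presses the pile with 5 to 14 N.
- cell_a: Lower cell in the jig: blue flat cell, 60 (x) x 100 (y) x 16 mm (z), about 0.22 kg; origin at the centre of its underside, 12 mm above the table. Black end cap and two terminals at its -y end.
- cell_b: Second cell, same make and origin, lying on cell_a (its underside 28 mm above the table), terminals at its -y end, away from the hinge.
- cell_c: Loose cell, same make and origin, lying flat on the table beside the jig (at -y), terminals at its -y end; its place is on cell_b, underside 44 mm above the table.
- cell_c_term (a point): Middle of the terminal end face of cell_c (50 mm along its -y, 8 mm up).
- bottle: White bottle with blue cap, 54 mm across, 130 mm tall, standing beyond the jig; origin at its base. Bystander.
- brush: Brush, 160 mm long along its x, lying beyond the work; origin under its middle. Bystander.
- driver: Screwdriver, 160 mm long along its x, lying beyond the work; origin under its middle. Bystander.
There are look-alikes about, which are no part of the job. Leave any green or orange look-alike of the cell_c alone.

How it is judged (in metres and radians):
On the way:
1. the loose cell lies squarely on the pile, let go, the clamp still open (x of cell_c in the frame of cell_b between -0.004 and 0.004 m and y of cell_c in the frame of cell_b between -0.004 and 0.004 m and z of cell_c in the frame of cell_b between 0.014 and 0.018 m and angle between the x axis of cell_c and the x axis of cell_b, either way round below 0.06 rad and angle between cell_c's own z axis and vertical below 0.04 rad and y of cell_c_term in the frame of cell_b below -0.04 m and x of cell_b in the frame of cell_a between -0.004 and 0.004 m and y of cell_b in the frame of cell_a between -0.004 and 0.004 m and angle between the x axis of cell_b and the x axis of cell_a, either way round below 0.06 rad and x of cell_a in the frame of jig between -0.006 and 0.006 m and y of cell_a in the frame of jig between -0.006 and 0.006 m and contact force between the fingers and cell_c below 0.1 N and angle between clamp's own z axis and vertical above 1 rad), for 0.2 s.
At the end, for the whole second after the job is handed in: Three cells in one pile in the jig, each within 4 mm and 0.06 rad of the one below, terminals at one end; clamp arm released and level within 0.075 rad, held by the hook (at rest within 0.06 rad) under its pin, foot pressing the top cell with over 3 N; all at rest (x of cell_c in the frame of cell_b between -0.004 and 0.004 m and y of cell_c in the frame of cell_b between -0.004 and 0.004 m and z of cell_c in the frame of cell_b between 0.014 and 0.018 m and angle between the x axis of cell_c and the x axis of cell_b, either way round below 0.06 rad and angle between cell_c's own z axis and vertical below 0.04 rad and y of cell_c_term in the frame of cell_b below -0.04 m and x of cell_b in the frame of cell_a between -0.004 and 0.004 m and y of cell_b in the frame of cell_a between -0.004 and 0.004 m and angle between the x axis of cell_b and the x axis of cell_a, either way round below 0.06 rad and x of cell_a in the frame of jig between -0.006 and 0.006 m and y of cell_a in the frame of jig between -0.006 and 0.006 m and angle between clamp's own z axis and vertical below 0.075 rad and angle between the z axis of hook and the z axis of clamp, either way round below 0.06 rad and contact force between the fingers and clamp below 0.1 N and contact force between pad and cell_c above 3 N and linear speed of cell_c below 0.01 m/s and angular speed of clamp below 0.05 rad/s); the robot touches nothing.
It fails at once if the arm is forced: the fingers press the clamp with more than 35 N (contact force between the fingers and clamp above 35 N).
It fails at once if the cell is dropped (falls free faster than 0.45 m/s) (linear speed of cell_c above 0.45 m/s and contact force between the fingers and cell_c below 0.05 N).
It fails at once if the bottle, brush or screwdriver is moved by more than 20 mm (distance of any of bottle, brush, driver from where it was at the start of the episode above 0.02 m).
It also fails if it takes over 67 s, if anything falls off the work surface, if the arm or the gripper's body presses on something with over 40 N, if the wrist force passes 120 N, or if a joint passes its speed limit or range.

ROBOT

A 6-joint arm with a two-finger parallel gripper is mounted at the origin on the work surface. World frame = base frame: x ahead of the robot, y to its left, z up, the work surface at z = 0. Lengths are in m, angles in degrees, forces in N, time in s.
With the tool pointing down it reaches from about 0.25 to 0.725 m from the base axis. Payload 9.7 kg.
Tool frame: the origin (TCP) lies between the finger pads; the fingertips stand 14 mm ahead of it and the grasp point (between the pads) lies 5 mm behind it; z points along the fingers, y is the line along which they close (so a half turn about z gives the same grasp; the last joint's range is limited). The gripper opens to 85 mm and grips with 20 to 120 N. Pads are 22 mm wide; open, the fingers measure 114 mm over their backs; the gripper's body (76 mm by 85 mm) begins 54 mm behind the grasp point. The pads swing forward as they close: fully open they stand 13 mm farther back than shut.
Start: joints at [-72.078, 4.979, 10.078, 95.1, 0, 90], TCP at [0.169, -0.523, 0.245] pointing down, gripper open.
Joint ranges: [-179.16, 179.16], [-48.56, 103.87], [-65.8, 70.77], [-126.05, 130.52], [-82.76, 87.17], [-180, 180]. Speed limits (degrees/s): [127.2, 127.2, 147.25, 180, 180, 180].

INTERFACE

Orientations are given as [roll, pitch, yaw] about the fixed x, y, z axes, in that order (R = Rz(yaw) Ry(pitch) Rx(roll)).
In Python, from plant import env gives the robot as it stands. The module is installed in compiled form; this text tells all that it offers.
- The arm moves only by the shell command python3 -m creep 'ROWS'. ROWS is JSON, a list of rows, each an object with "translation": the shift along the tool's x, y, z in mm, a list of three; "turn": the turn about the tool's z in rad; "gripper": the closure, from 0 (fully open) to 1 (shut). A call has 1 to 12 rows; each row shifts and turns the commanded pose from where the row before left it, along the tool's axes as they then stand; what a row does not reach is not made up. A row lasts 1/12 s, in which the tool goes at most 41.7 mm and 7.16 degrees, less where a joint would pass 70% of its speed; a pose out of reach is approached as far as the arm can. A call with a gripper value outside its range is refused whole. The fingers move at their own pace and stop on an object; the grip force is fixed at half the most. Time passes only in rows, so rows that do not move let the fingers close. It gives the time, the measured TCP pose, the force, the opening and the grip force at its end, in the units of the state.
- env.state(): the state, without advancing time (a new reading comes with each control period).
- env.read_camera(name): name is "scene" or "top"; returns a dict with "pixels" (480x640x3 uint8, red, green, blue), "z_map" (480x640 float32, m along the optical axis (not along the pixel's ray), 0 where there is no reading), "vfov" (degrees; the focal length in pixels is half the picture's height over the tangent of half this angle, whatever the lens; pixels are square), "cx", "cy" (the principal point, pixels), "world_from_camera" (4x4, takes a point from camera to world coordinates). Camera axes: x right, y up, looking along -z (the intrinsics and any distortion apply to the point x, -y, -z); pixel columns grow to the right and rows downward; lengths in m; the calibration is good to about 2 mm. A picture is of the moment at which its call begins.
- env.hand_in(): hands the job in; it is judged then, once.
The state is a dict: "time_s": time; "joint_positions": joint angles; "dq": joint speeds; "joint_efforts": joint torques, N m; "tool_pos": TCP position; "tcp_rot": TCP orientation; "force": force on the tool from outside, world axes, zero at the start; "ft_torque": the same for the moment, N m; "width": finger opening in m; "finger_force": force on a finger pad.
Only numpy, scipy, OpenCV 4.12 (cv2) and the standard library are available. Lean on these libraries where they do the work, as an engineer would, in place of code of your own. Each camera call takes 0.05 s, during which the arm holds its last target. There are 200 camera calls.

## Working session

There is one attempt and no reset: what is moved stays moved. The work goes in short steps, Python scripts to look and compute and a shell command to move; the robot and the scene stay as the last step left them, time stands still between calls to the robot, and variables do not carry over. Pictures are saved under pics/ and viewed, at most 13 in all, crops included, and the job is handed in when it is done.

```bash
mkdir -p pics
cat > h.py <<'E'
import numpy as np, cv2
from plant import env
def cam(n): 
    c=env.read_camera(n); c['f']=240/np.tan(np.radians(c['vfov'])/2); return c
def pts(c,u=None,v=None,z=None):
    """world points from depth for arrays u,v"""
    if u is None: v,u=np.mgrid[0:480,0:640]
    d=c['z_map'][v,u] if z is None else z
    p=np.stack([(u-c['cx'])/c['f']*d,-(v-c['cy'])/c['f']*d,-d,np.ones_like(d)],-1)
    return (p@c['world_from_camera'].T)[...,:3]
def ray(c,u,v,h):
    T=c['world_from_camera'];d=T[:3,:3]@np.array([(u-c['cx'])/c['f'],-(v-c['cy'])/c['f'],-1]);o=T[:3,3]
    return o+d*(h-o[2])/d[2]
def save(c,name): cv2.imwrite('pics/'+name,cv2.cvtColor(c['pixels'],cv2.COLOR_RGB2BGR))
E
python3 - <<'E'
from h import *
for n in('scene','top'):
    c=cam(n);save(c,n+'1.png');print(n,c['vfov'],c['cx'],c['cy'],c['world_from_camera'].round(3).tolist(),c.keys())
print(env.state())
E
```

```text
scene 57.32581795502259 319.8112220049912 241.81927846252734 [[0.559, -0.428, 0.71, 1.082], [0.829, 0.289, -0.478, -0.432], [-0.0, 0.856, 0.516, 0.466], [0.0, 0.0, 0.0, 1.0]] dict_keys(['pixels', 'z_map', 'vfov', 'cx', 'cy', 'world_from_camera', 'f'])
top 44.86022710979505 331.47734903169174 248.62994430842156 [[0.027, 0.99, -0.137, 0.42], [-0.999, 0.03, 0.022, -0.077], [0.026, 0.137, 0.99, 1.135], [0.0, 0.0, 0.0, 1.0]] dict_keys(['pixels', 'z_map', 'vfov', 'cx', 'cy', 'world_from_camera', 'f'])
{'time_s': 0.1, 'joint_positions': array([-7.20775375e+01,  5.00827456e+00,  1.00402749e+01,  9.50995503e+01,
       -3.07006449e-04,  9.00001544e+01]), 'dq': array([-0.01033318, -0.18634279,  0.16271926,  0.00691   , -0.05843971,
       -0.01936141]), 'joint_efforts': array([ 8.56959614e-04, -5.21562123e+01,  4.65652263e+01,  1.59653270e-02,
        3.43007730e-05,  2.00024436e-05]), 'tool_pos': array([ 0.16919424, -0.52313885,  0.2446623 ]), 'tcp_rot': array([-1.79932450e+02,  3.07188214e-04,  1.79223085e+01]), 'force': array([ 0.36477972, -0.29016731,  0.43759915]), 'ft_torque': array([0.01031532, 0.0711591 , 0.01028764]), 'finger_force': 0.0, 'width': 0.08575433796411433}
```

View pics/scene1.png

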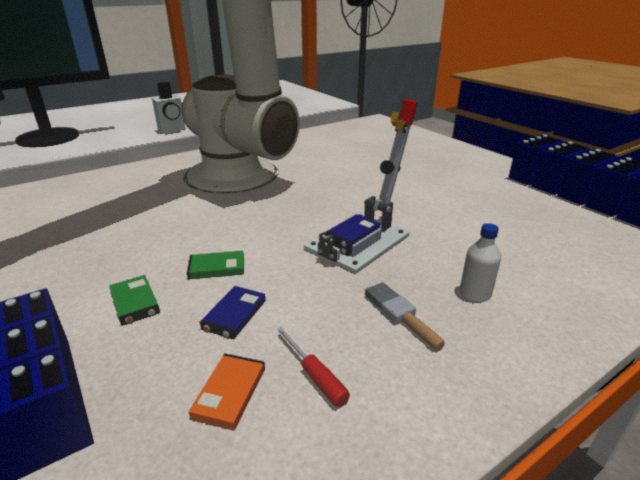

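View pics/top1.png

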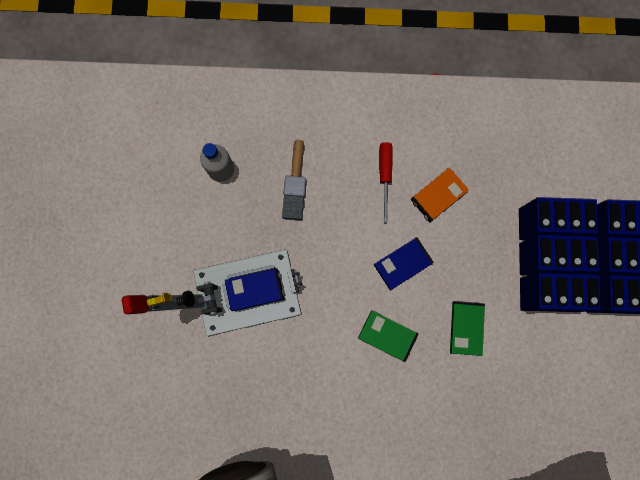

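Blue candidates: the loose cell at top (404,264) / scene (234,311), cell_b in the jig (254,289), and the blue rack at (580,255). Green look-alikes are at (388,335) and (467,328), orange at (440,194). I choose (404,264) and check it below.

```bash
cat > m.py <<'E'
from h import *
def rect(c,box,h,lo=(105,120,40),hi=(130,255,255)):
    """min-area rect of the masked top face, cast on plane z=h"""
    u0,v0,u1,v1=box; hsv=cv2.cvtColor(c['pixels'],cv2.COLOR_RGB2HSV)
    m=cv2.inRange(hsv,lo,hi); k=np.zeros_like(m);k[v0:v1,u0:u1]=m[v0:v1,u0:u1]
    cs,_=cv2.findContours(k,cv2.RETR_EXTERNAL,cv2.CHAIN_APPROX_NONE); ct=max(cs,key=cv2.contourArea)[:,0]
    w=np.array([ray(c,u,v,h)[:2] for u,v in ct],np.float32)
    r=cv2.minAreaRect(w*1000); return r,ct,w
E
python3 - <<'E'
from m import *
c=cam('top'); P=pts(c)
for n,box,h in(('c',(360,225,445,300),.016),('b',(215,255,300,320),.060-.016)):
    r,ct,w=rect(c,box,h); b=cv2.boxPoints(r); print(n,r,b.round(1).tolist())
    u,v=ct.mean(0).astype(int); print('depth z',P[v-5:v+6,u-5:u+6].reshape(-1,3).mean(0))
hsv=cv2.cvtColor(c['pixels'],cv2.COLOR_RGB2HSV)
print('blue hsv',hsv[270,410],hsv[290,265],'cap',hsv[249,429])
m=cv2.inRange(hsv,(0,180,60),(5,255,255))|cv2.inRange(hsv,(172,180,60),(180,255,255)); m[:270]=0;m[:,:100]=0;m[:,200:]=0
q=P[m>0]; print('grip',len(q),np.median(q,0),q.min(0),q.max(0))
# plate: points with z 8..16mm near
k=(np.abs(P[...,2]-.012)<.004); k[:,:190]=0;k[:,305:]=0;k[:245]=0;k[340:]=0
w=P[k][:,:2].astype(np.float32)*1000; r=cv2.minAreaRect(w); print('plate',r,cv2.boxPoints(r).round(1).tolist(),np.median(P[k][:,2]))
s=c['pixels'][225:345,190:450]; 
cr=cv2.resize(s,None,fx=3,fy=3,interpolation=cv2.INTER_CUBIC); cv2.imwrite('pics/crop1.png',cr[...,::-1])
E
```

```text
c ((549.8771362304688, -240.888427734375), (59.1598014831543, 95.66539764404297), 33.729148864746094) [[498.70001220703125, -217.5], [551.7999877929688, -297.1000061035156], [601.0, -264.20001220703125], [547.9000244140625, -184.6999969482422]]
depth z [ 0.55077651 -0.23948608  0.01516505]
b ((489.1887512207031, 44.69246292114258), (60.734073638916016, 95.46510314941406), 14.615626335144043) [[447.79998779296875, 83.19999694824219], [471.79998779296875, -9.199999809265137], [530.5999755859375, 6.199999809265137], [506.5, 98.5]]
depth z [0.49022534 0.04561815 0.04321078]
blue hsv [117 226  88] [117 218  96] cap [ 12  31 148]
grip 157 [0.44862063 0.2064571  0.25656545] [0.43542601 0.19847758 0.24987593] [0.46074663 0.21638989 0.26034418]
plate ((488.17742919921875, 54.05913543701172), (130.0828857421875, 195.21414184570312), 14.42939281463623) [[400.8999938964844, 132.39999389648438], [449.5, -56.70000076293945], [575.5, -24.299999237060547], [526.7999877929688, 164.8000030517578]] 0.011331091447821073
```

View pics/crop1.png

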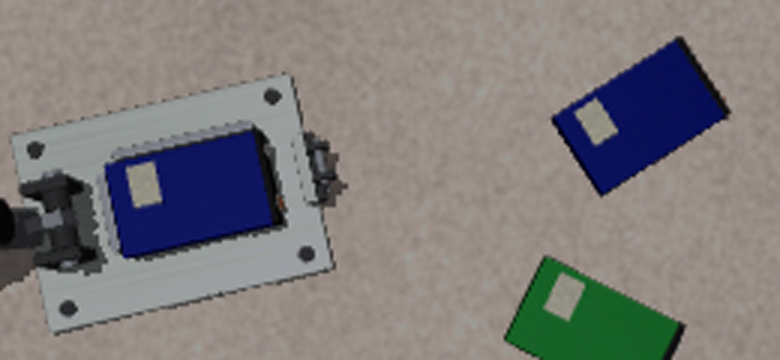

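The crop shows the loose blue cell at crop (640,115), with its black terminal cap on the right (-y) and label towards the jig. cell_b lies the same way. First a small turn to find the wrist's sense.

```bash
python3 -m creep '[{"translation":[0,0,0],"turn":0.1,"gripper":0},{"translation":[0,0,0],"turn":0.0,"gripper":0}]'; python3 -c "
from h import *
s=env.state();print(s['joint_positions'].round(2),s['tcp_rot'],s['tool_pos'],s['time_s'])"
```

```text
time_s: 0.32
tool_pos: [0.1692, -0.5232, 0.245]
tcp_rot: [-180.0, 0.0, 11.9]
force: [0.2, -0.5, -0.7]
width: 0.0853
finger_force: 0.0
[-72.08   4.99  10.06  95.1    0.    95.98] [-1.79964085e+02  2.72626033e-03  1.19412287e+01] [ 0.16920562 -0.52321875  0.24496815] 0.3167
```

```bash
python3 -m creep '[{"translation":[0,0,0],"turn":-0.122,"gripper":0},{"translation":[0,0,0],"turn":-0.122,"gripper":0},{"translation":[0,0,0],"turn":-0.122,"gripper":0},{"translation":[0,0,0],"turn":-0.122,"gripper":0},{"translation":[0,0,0],"turn":-0.122,"gripper":0},{"translation":[0,0,0],"turn":-0.122,"gripper":0},{"translation":[0,0,0],"turn":-0.122,"gripper":0},{"translation":[0,0,0],"turn":-0.122,"gripper":0},{"translation":[0,0,0],"turn":-0.122,"gripper":0},{"translation":[0,0,0],"turn":-0.122,"gripper":0},{"translation":[0,0,0],"turn":-0.122,"gripper":0},{"translation":[0,0,0],"turn":-0.122,"gripper":0}]'
python3 -m creep '[{"translation":[0,0,0],"turn":-0.122,"gripper":0},{"translation":[0,0,0],"turn":-0.122,"gripper":0},{"translation":[0,0,0],"turn":-0.122,"gripper":0},{"translation":[0,0,0],"turn":-0.122,"gripper":0},{"translation":[0,0,0],"turn":0,"gripper":0},{"translation":[0,0,0],"turn":0,"gripper":0}]'
cat > go.py <<'E'
from h import *
import sys
from scipy.spatial.transform import Rotation as R
def to(x,y,z):
    s=env.state(); d=R.from_euler('xyz',s['tcp_rot'],degrees=True).inv().apply(np.array([x,y,z])-s['tool_pos'])*1000
    print('yaw',s['tcp_rot'][2].round(2),'tool mm',d.round(1),'pos',s['tool_pos'].round(4),'F',s['force'].round(1),'w',s['width'],s['time_s'],s['joint_positions'].round(0))
if __name__=='__main__': to(*map(float,sys.argv[1:4]))
E
python3 go.py 0.5512 -0.2428 0.12
```

```text
time_s: 1.32
tool_pos: [0.1692, -0.5232, 0.2451]
tcp_rot: [-180.0, -0.0, 96.6]
force: [0.1, -1.0, -0.8]
width: 0.0855
finger_force: 0.0
time_s: 1.82
tool_pos: [0.1692, -0.5233, 0.2451]
tcp_rot: [180.0, -0.0, 123.9]
force: [-0.2, 0.5, 0.3]
width: 0.0853
finger_force: 0.0
yaw 123.91 tool mm [ 19.6 473.5 125.2] pos [ 0.1692 -0.5233  0.2451] F [-0.2  0.5  0.3] w 0.08528223112297614 1.8167 [-72.   5.  10.  95.  -0. -16.]
```

```bash
python3 -m creep '[{"translation":[1,15,0],"turn":0,"gripper":0},{"translation":[1,30,5],"turn":0,"gripper":0},{"translation":[1.4,33,8],"turn":0,"gripper":0},{"translation":[1.4,33,8],"turn":0,"gripper":0},{"translation":[1.4,33,8],"turn":0,"gripper":0},{"translation":[1.4,33,8],"turn":0,"gripper":0},{"translation":[1.4,33,8],"turn":0,"gripper":0},{"translation":[1.4,33,8],"turn":0,"gripper":0},{"translation":[1.4,33,8],"turn":0,"gripper":0},{"translation":[1.4,33,8],"turn":0,"gripper":0},{"translation":[1.4,33,8],"turn":0,"gripper":0},{"translation":[1.4,33,8],"turn":0,"gripper":0}]'
python3 -m creep '[{"translation":[1.4,33,8],"turn":0,"gripper":0},{"translation":[1.4,33,10],"turn":0,"gripper":0},{"translation":[1,20,10],"turn":0,"gripper":0},{"translation":[0,10,9],"turn":0,"gripper":0},{"translation":[0,0,0],"turn":0,"gripper":0},{"translation":[0,0,0],"turn":0,"gripper":0},{"translation":[0,0,0],"turn":0,"gripper":0}]'
python3 go.py 0.5512 -0.2428 0.018; python3 -c "
from h import *
c=cam('scene');save(c,'s2.png')"
```

```text
time_s: 2.82
tool_pos: [0.4722, -0.2989, 0.16]
tcp_rot: [180.0, 0.0, 123.8]
force: [0.3, -0.9, 0.4]
width: 0.0853
finger_force: 0.0
time_s: 3.4
tool_pos: [0.5477, -0.2442, 0.1239]
tcp_rot: [-180.0, 0.0, 123.9]
force: [-0.4, -0.9, -0.2]
width: 0.0852
finger_force: 0.0
yaw 123.94 tool mm [ -0.8   3.7 105.9] pos [ 0.5477 -0.2442  0.1239] F [-0.4 -0.9 -0.2] w 0.08515822588536234 3.4 [-24.  11.   3.  82.  -0.  32.]
```

View pics/s2.png

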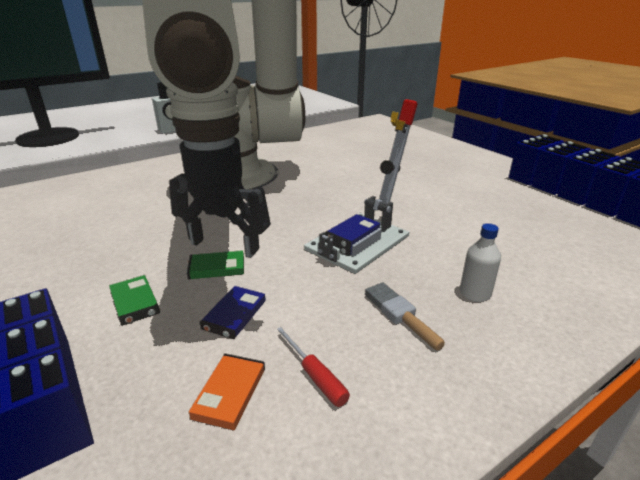

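The gripper hangs above the cell (scene 234,311), fingers either side. Descend and close gently.

```bash
python3 -m creep '[{"translation":[-1,4,10],"turn":0,"gripper":0},{"translation":[0,0,20],"turn":0,"gripper":0},{"translation":[0,0,25],"turn":0,"gripper":0},{"translation":[0,0,25],"turn":0,"gripper":0},{"translation":[0,0,15],"turn":0,"gripper":0},{"translation":[0,0,8],"turn":0,"gripper":0},{"translation":[0,0,5],"turn":0,"gripper":0},{"translation":[0,0,0],"turn":0,"gripper":0},{"translation":[0,0,0],"turn":0,"gripper":0}]'
python3 -c "
from h import *
c=cam('scene');cv2.imwrite('pics/s3.png',cv2.resize(c['pixels'][190:350,140:340],None,fx=4,fy=3.7)[...,::-1])"
```

```text
time_s: 4.2
tool_pos: [0.5527, -0.2423, 0.0162]
tcp_rot: [180.0, 0.1, 124.0]
force: [0.2, -0.4, 0.3]
width: 0.0857
finger_force: 0.0
```

View pics/s3.png

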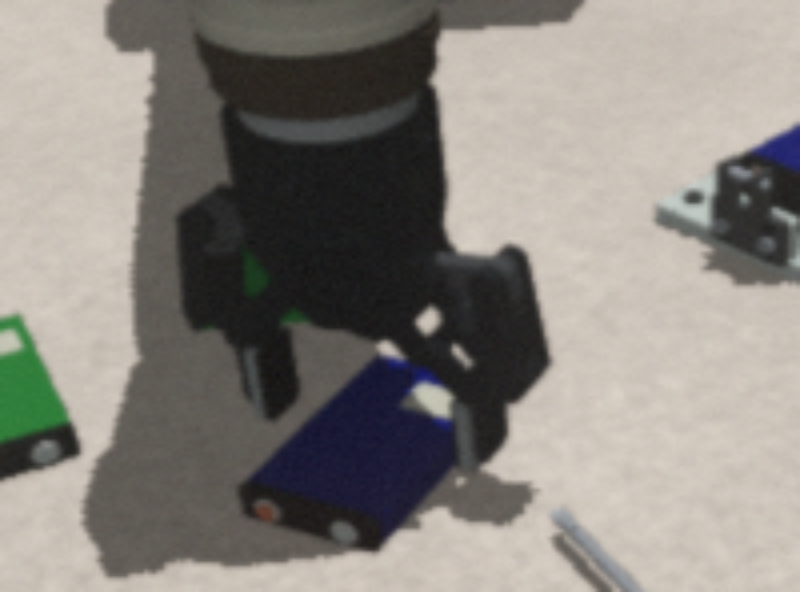

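The fingers straddle the cell with the tips slightly above the table: go 5 mm lower and close.

```bash
python3 -m creep '[{"translation":[0,0,2.5],"turn":0,"gripper":0},{"translation":[0,0,2.5],"turn":0,"gripper":0.1},{"translation":[0,0,0],"turn":0,"gripper":0.2},{"translation":[0,0,0],"turn":0,"gripper":0.3},{"translation":[0,0,0],"turn":0,"gripper":0.4},{"translation":[0,0,0],"turn":0,"gripper":0.5},{"translation":[0,0,0],"turn":0,"gripper":0.6},{"translation":[0,0,0],"turn":0,"gripper":0.6},{"translation":[0,0,0],"turn":0,"gripper":0.6},{"translation":[0,0,0],"turn":0,"gripper":0.6}]'
```

```text
time_s: 5.08
tool_pos: [0.5525, -0.242, 0.0108]
tcp_rot: [180.0, 0.0, 124.0]
force: [-2.4, 1.1, 5.3]
width: 0.0586
finger_force: 66.2
```

```bash
python3 -m creep '[{"translation":[0,0,-5],"turn":0,"gripper":0.6},{"translation":[0,0,-15],"turn":0,"gripper":0.6},{"translation":[0,0,-25],"turn":0,"gripper":0.6},{"translation":[0,0,-25],"turn":0.05,"gripper":0.6},{"translation":[0,0,-20],"turn":0.1,"gripper":0.6},{"translation":[0,0,-10],"turn":0.1,"gripper":0.6},{"translation":[0,0,0],"turn":0.083,"gripper":0.6},{"translation":[0,0,0],"turn":0,"gripper":0.6},{"translation":[0,0,0],"turn":0,"gripper":0.6},{"translation":[0,0,0],"turn":0,"gripper":0.6}]'
python3 - <<'E'
from m import *
import go
c=cam('top');s=env.state();h=s['tool_pos'][2]-.0108+.016
try:
    r,ct,w=rect(c,(330,180,470,330),h);print(r,h)
except Exception as e: print(e)
go.to(.4898,.0425,.11)
E
```

```text
time_s: 5.92
tool_pos: [0.552, -0.2417, 0.1094]
tcp_rot: [-179.9, -0.1, 105.1]
force: [0.2, -0.2, -2.4]
width: 0.0586
finger_force: 65.4
((542.4966430664062, -210.39122009277344), (59.4141731262207, 33.87760925292969), 14.850521087646484) 0.11463423306928698
yaw 105.09 tool mm [290.6  13.9  -0.3] pos [ 0.552  -0.2417  0.1094] F [ 1.1  0.1 -2.2] w 0.058195642321991585 5.9667 [-24.  12.   3.  81.   0.  51.]
```

```bash
python3 -m creep '[{"translation":[10,1,0],"turn":0,"gripper":0.6},{"translation":[25,2,0],"turn":0,"gripper":0.6},{"translation":[32,2,0],"turn":0,"gripper":0.6},{"translation":[32,2,0],"turn":0,"gripper":0.6},{"translation":[32,2,0],"turn":0,"gripper":0.6},{"translation":[32,1,0],"turn":0,"gripper":0.6},{"translation":[32,1,0],"turn":0,"gripper":0.6},{"translation":[32,1,0],"turn":0,"gripper":0.6},{"translation":[32,1,0],"turn":0,"gripper":0.6},{"translation":[20,1,0],"turn":0,"gripper":0.6},{"translation":[12,1,0],"turn":0,"gripper":0.6},{"translation":[0,0,0],"turn":0,"gripper":0.6}]'
python3 -m creep '[{"translation":[0,0,8],"turn":0,"gripper":0.6},{"translation":[0,0,15],"turn":0,"gripper":0.6},{"translation":[0,0,8],"turn":0,"gripper":0.6},{"translation":[0,0,4],"turn":0,"gripper":0.6},{"translation":[0,0,0],"turn":0,"gripper":0.6},{"translation":[0,0,0],"turn":0,"gripper":0.6},{"translation":[0,0,0],"turn":0,"gripper":0.6}]'
python3 - <<'E'
from m import *
import go
c=cam('scene');cv2.imwrite('pics/s4.png',cv2.resize(c['pixels'][180:280,290:430],None,fx=5.7,fy=5.7,interpolation=cv2.INTER_CUBIC)[...,::-1])
t=cam('top');
s=env.state();h=s['tool_pos'][2]-.0108+.016;print(h)
for b in((215,240,300,330),): 
    r,ct,w=rect(t,b,h);print(r,cv2.boxPoints(r).round(1).tolist())
go.to(.4908,.0432,.0548)
E
```

```text
time_s: 6.97
tool_pos: [0.4911, 0.0452, 0.1102]
tcp_rot: [180.0, -0.0, 105.1]
force: [0.7, -0.4, -3.1]
width: 0.0585
finger_force: 65.4
time_s: 7.55
tool_pos: [0.4921, 0.0428, 0.0758]
tcp_rot: [180.0, 0.0, 104.9]
force: [-0.3, -1.0, -2.2]
width: 0.0587
finger_force: 65.2
0.08110123159175787
((500.23297119140625, 8.93839168548584), (57.5357666015625, 21.28179931640625), 11.831621170043945) [[469.8999938964844, 13.5], [474.29998779296875, -7.400000095367432], [530.5999755859375, 4.400000095367432], [526.2000122070312, 25.299999237060547]]
yaw 104.94 tool mm [ 0.6 -1.3 21.1] pos [0.4922 0.043  0.0759] F [ 0.3  0.3 -2.6] w 0.058178870357995356 7.65 [  5.  -3. -16.  76.  -0.  80.]
```

View pics/s4.png

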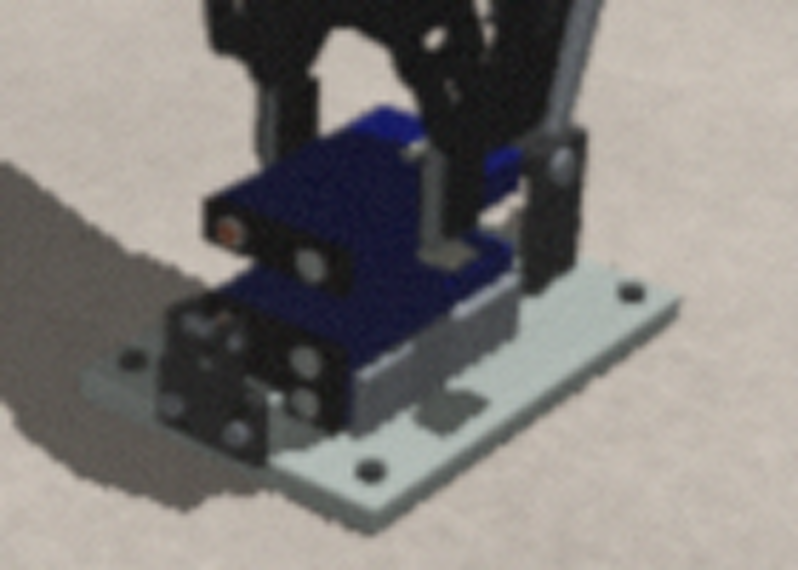

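The crop shows cell_c level above cell_b, terminals at the same end: silver terminals at crop (312,265) for c, (304,360) for b. I compare these by rays at their known heights.

Run:
```python
from h import *
c=cam('scene'); s=env.state(); g=cv2.cvtColor(c['pixels'],cv2.COLOR_RGB2GRAY).astype(float)
zc=s['tool_pos'][2]-.0108+.008; yd=np.radians(104.6); ax=np.array([np.sin(yd),-np.cos(yd)]); ay=np.array([np.cos(yd),np.sin(yd)])
W=[]
for u0,v0,z in((344.7,226.5,zc),(343.3,243.2,.036),(343.5,250.7,.020)):
    u,v=np.meshgrid(range(int(u0)-3,int(u0)+5),range(int(v0)-3,int(v0)+5)); k=(np.hypot(u-u0,v-v0)<3.6)
    w=np.clip(g[v,u]-70,0,None)*k; U,V=(w*u).sum()/w.sum(),(w*v).sum()/w.sum(); p=ray(c,U,V,z); W.append(p); print(U.round(2),V.round(2),p.round(4),(p[:2]@ax).round(4),(p[:2]@ay).round(4))
print('c-b in jig x,y mm',((W[0]-W[1])[:2]@ax*1e3).round(2),((W[0]-W[1])[:2]@ay*1e3).round(2),s['tool_pos'])
```

```text
344.16 226.19 [5.206e-01 1.000e-04 7.300e-02] 0.5038 -0.1311
343.25 243.21 [ 5.197e-01 -1.000e-04  3.600e-02] 0.5029 -0.1311
343.17 250.66 [ 5.206e-01 -4.000e-04  2.000e-02] 0.5037 -0.1316
c-b in jig x,y mm 0.9 -0.04 [0.49211516 0.04306067 0.07584249]
```

Both agree: shift about 1 mm in -x, then lower slowly.

```bash
python3 -m creep '[{"translation":[0.2,-1,4],"turn":0.005,"gripper":0.6},{"translation":[0,0,5],"turn":0,"gripper":0.6},{"translation":[0,0,4],"turn":0,"gripper":0.6},{"translation":[0,0,3],"turn":0,"gripper":0.6},{"translation":[0,0,2],"turn":0,"gripper":0.6},{"translation":[0,0,1],"turn":0,"gripper":0.6},{"translation":[0,0,1],"turn":0,"gripper":0.6},{"translation":[0,0,0],"turn":0,"gripper":0.6},{"translation":[0,0,0],"turn":0,"gripper":0.6}]'
```

```text
time_s: 8.45
tool_pos: [0.4908, 0.0431, 0.0554]
tcp_rot: [180.0, 0.0, 104.7]
force: [-0.7, -0.2, -2.3]
width: 0.0588
finger_force: 65.3
```

```bash
python3 -m creep '[{"translation":[0,0,0.5],"turn":0,"gripper":0.6},{"translation":[0,0,0.5],"turn":0,"gripper":0.6},{"translation":[0,0,0],"turn":0,"gripper":0.6},{"translation":[0,0,0],"turn":0,"gripper":0.6}]'
```

```text
time_s: 8.78
tool_pos: [0.4909, 0.0431, 0.0548]
tcp_rot: [180.0, 0.0, 104.7]
force: [-2.0, 0.6, 3.1]
width: 0.0585
finger_force: 65.9
```

Contact is felt (-2.3 to +3.1 N). Release and rise.

```bash
python3 -m creep '[{"translation":[0,0,0],"turn":0,"gripper":0.3},{"translation":[0,0,0],"turn":0,"gripper":0.25},{"translation":[0,0,0],"turn":0,"gripper":0.2},{"translation":[0,0,0],"turn":0,"gripper":0.1},{"translation":[0,0,0],"turn":0,"gripper":0},{"translation":[0,0,0],"turn":0,"gripper":0},{"translation":[0,0,0],"turn":0,"gripper":0},{"translation":[0,0,-5],"turn":0,"gripper":0},{"translation":[0,0,-20],"turn":0,"gripper":0},{"translation":[0,0,-35],"turn":0,"gripper":0},{"translation":[0,0,-40],"turn":0,"gripper":0},{"translation":[0,0,-30],"turn":0,"gripper":0}]'
python3 -m creep '[{"translation":[-20,0,-30],"turn":0,"gripper":0},{"translation":[-30,0,-35],"turn":0,"gripper":0},{"translation":[-35,0,-35],"turn":0,"gripper":0},{"translation":[-35,0,-35],"turn":0,"gripper":0},{"translation":[-35,0,-20],"turn":0,"gripper":0.5},{"translation":[-30,0,0],"turn":0,"gripper":1},{"translation":[-20,0,0],"turn":0,"gripper":1},{"translation":[0,0,0],"turn":0,"gripper":1},{"translation":[0,0,0],"turn":0,"gripper":1},{"translation":[0,0,0],"turn":0,"gripper":1}]'
python3 - <<'E'
from m import *
t=cam('top');c=cam('scene')
r,ct,w=rect(t,(205,235,310,335),.060);print(r,env.state()['force'])
a=cv2.resize(t['pixels'][235:345,100:310],None,fx=3,fy=3,interpolation=2);b=cv2.resize(c['pixels'][90:280,290:430],(243,330),interpolation=2)
cv2.imwrite('pics/p5.png',np.hstack([a[:330],b])[:, :, ::-1][:, :800] if 0 else cv2.resize(np.hstack([a[:330],b]),(800,302))[...,::-1])
P=pts(t);hsv=cv2.cvtColor(t['pixels'],cv2.COLOR_RGB2HSV)
m=cv2.inRange(hsv,(0,180,60),(5,255,255))|cv2.inRange(hsv,(172,180,60),(180,255,255)); m[:270]=0;m[:,:100]=0;m[:,200:]=0
q=P[m>0];print('grip top',len(q),q.mean(0),q.min(0),q.max(0))
P=pts(c);hsv=cv2.cvtColor(c['pixels'],cv2.COLOR_RGB2HSV)
m=cv2.inRange(hsv,(0,180,60),(5,255,255))|cv2.inRange(hsv,(172,180,60),(180,255,255)); m[140:]=0;m[:85]=0;m[:,:380]=0;m[:,425:]=0
q=P[m>0];print('grip scene',len(q),np.median(q,0),np.percentile(q,3,axis=0),np.percentile(q,97,axis=0))
E
```

```text
time_s: 9.78
tool_pos: [0.4908, 0.0431, 0.1875]
tcp_rot: [179.9, 0.0, 104.7]
force: [1.3, 1.0, 0.4]
width: 0.0857
finger_force: 0.0
time_s: 10.62
tool_pos: [0.5389, -0.1414, 0.3249]
tcp_rot: [-180.0, -0.0, 104.7]
force: [0.2, 0.7, -0.1]
width: 0.0125
finger_force: 0.0
((489.5140686035156, 44.36394119262695), (59.722877502441406, 95.08942413330078), 14.326727867126465) [-0.57103567  1.01614317  0.16818946]
grip top 244 [0.44835516 0.20202225 0.25659608] [ 0.41962516 -0.07722008  0.23175208] [0.46070727 0.21543984 1.13473097]
grip scene 288 [0.45816439 0.19733924 0.241055  ] [0.44366708 0.18920767 0.22190844] [0.4660455  0.20842201 0.25933978]
```

View pics/p5.png

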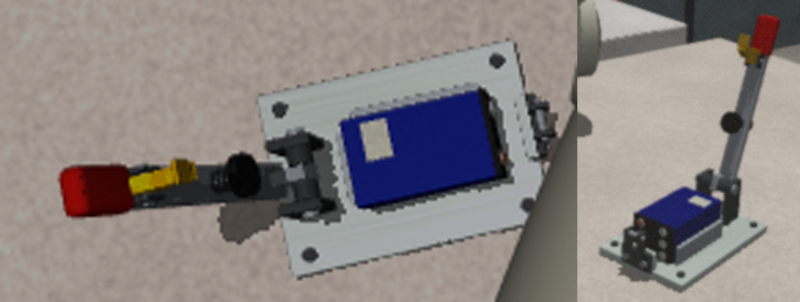

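cell_c is now at (489.5, 44.4), 14.3°, against cell_b's (489.2, 44.7), 14.6°: square to within a millimetre, terminals at the keeper end, clamp still open. The red grip (crop 95,190) is where geometry predicts. Next, go over the arm to its far side with the fingers shut.

```bash
python3 -m creep '[{"translation":[15,0,0],"turn":0,"gripper":1},{"translation":[30,0,0],"turn":0,"gripper":1},{"translation":[36,0,0],"turn":0,"gripper":1},{"translation":[36,0,0],"turn":0,"gripper":1},{"translation":[36,0,0],"turn":0,"gripper":1},{"translation":[36,0,0],"turn":0,"gripper":1},{"translation":[36,0,0],"turn":0,"gripper":1},{"translation":[36,0,0],"turn":0,"gripper":1},{"translation":[36,0,0],"turn":0,"gripper":1},{"translation":[36,0,0],"turn":0,"gripper":1},{"translation":[36,0,0],"turn":0,"gripper":1},{"translation":[25,0,0],"turn":0,"gripper":1}]'
python3 -m creep '[{"translation":[13,0,0],"turn":0,"gripper":1},{"translation":[0,0,0],"turn":0,"gripper":1},{"translation":[0,0,15],"turn":0,"gripper":1},{"translation":[0,0,25],"turn":0,"gripper":1},{"translation":[0,0,25],"turn":0,"gripper":1},{"translation":[0,0,14],"turn":0,"gripper":1},{"translation":[0,0,0],"turn":0,"gripper":1},{"translation":[0,0,0],"turn":0,"gripper":1}]'
cat > j.py <<'E'
from h import *
s=env.state();d=(s['tool_pos'][:2]-[.4908,.0431])*1000;a=np.radians(104.6)
print('jig x,y,z mm',(d@[np.sin(a),-np.cos(a)]).round(1),(d@[np.cos(a),np.sin(a)]).round(1),(s['tool_pos'][2]*1000).round(1),'F',s['force'].round(1),s['tcp_rot'].round(2),s['time_s'])
E
python3 j.py
```

```text
time_s: 11.72
tool_pos: [0.437, 0.2427, 0.3252]
tcp_rot: [180.0, -0.0, 104.8]
force: [0.8, -0.1, -0.1]
width: -0.0002
finger_force: 0.0
time_s: 12.38
tool_pos: [0.4353, 0.2517, 0.246]
tcp_rot: [-180.0, 0.0, 104.7]
force: [0.2, -0.0, 0.3]
width: 0.0001
finger_force: 0.0
jig x,y,z mm -1.1 215.8 246.0 F [ 0.2 -0.   0.3] [-1.7997e+02  1.0000e-02  1.0468e+02] 12.3833
```

```bash
python3 -m creep '[{"translation":[-8,1,-2],"turn":0,"gripper":1},{"translation":[-8,0,-2],"turn":0,"gripper":1},{"translation":[-8,0,-2],"turn":0,"gripper":1},{"translation":[-8,0,-2],"turn":0,"gripper":1},{"translation":[-8,0,-2],"turn":0,"gripper":1},{"translation":[-9,0,-2],"turn":0,"gripper":1},{"translation":[-9,0,-2],"turn":0,"gripper":1},{"translation":[-9,0,-2],"turn":0,"gripper":1},{"translation":[-9,0,-2],"turn":0,"gripper":1},{"translation":[-9,0,-2],"turn":0,"gripper":1},{"translation":[-9,0,0],"turn":0,"gripper":1}]'
python3 j.py
python3 -c "
from h import *
c=cam('scene');cv2.imwrite('pics/s6.png',cv2.resize(c['pixels'][60:280,270:470],None,fx=2.7,fy=2.7)[...,::-1])"
```

```text
time_s: 13.3
tool_pos: [0.4611, 0.1603, 0.2662]
tcp_rot: [180.0, 0.0, 104.7]
force: [0.1, 2.0, 1.5]
width: 0.0001
finger_force: 1.0
jig x,y,z mm 0.8 121.0 266.2 F [0.1 2.  1.5] [179.99   0.   104.66] 13.3
```

View pics/s6.png

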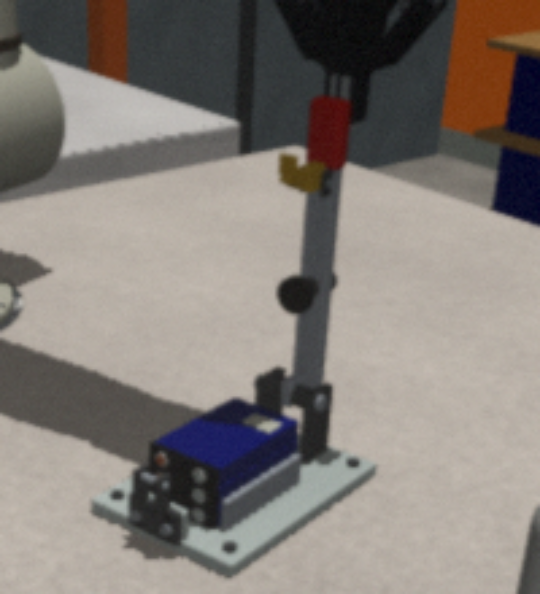

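The arm stands upright, red grip (330,130) in front of the fingers, pile square. Continue along the arc.

```bash
python3 -m creep '[{"translation":[-8.5,0,-0.8],"turn":0,"gripper":1},{"translation":[-8.5,0,-0.8],"turn":0,"gripper":1},{"translation":[-8.3,0,-0.8],"turn":0,"gripper":1},{"translation":[-8.3,0,0.3],"turn":0,"gripper":1},{"translation":[-8.3,0,0.3],"turn":0,"gripper":1},{"translation":[-8.3,0,0.3],"turn":0,"gripper":1},{"translation":[-8.3,0,1.4],"turn":0,"gripper":1},{"translation":[-8.3,0,1.4],"turn":0,"gripper":1},{"translation":[-8.3,0,1.4],"turn":0,"gripper":1},{"translation":[-8,0,2.5],"turn":0,"gripper":1},{"translation":[-8,0,2.5],"turn":0,"gripper":1},{"translation":[-8,0,2.5],"turn":0,"gripper":1}]'
python3 j.py
python3 -m creep '[{"translation":[-7.7,0,3.3],"turn":0,"gripper":1},{"translation":[-7.7,0,3.5],"turn":0,"gripper":1},{"translation":[-7.5,0,3.8],"turn":0,"gripper":1},{"translation":[-7.2,0,4.1],"turn":0,"gripper":1},{"translation":[-7.1,0,4.4],"turn":0,"gripper":1},{"translation":[-6.9,0,4.7],"turn":0,"gripper":1}]'
python3 j.py
```

```text
time_s: 14.35
tool_pos: [0.4861, 0.0646, 0.2554]
tcp_rot: [180.0, 0.0, 104.7]
force: [-0.5, 2.4, -0.2]
width: -0.0003
finger_force: 1.0
jig x,y,z mm 0.9 22.0 255.4 F [-0.5  2.4 -0.2] [180.     0.   104.66] 14.35
time_s: 14.85
tool_pos: [0.4973, 0.022, 0.2315]
tcp_rot: [180.0, 0.0, 104.7]
force: [-0.3, 0.4, 4.1]
width: 0.0
finger_force: 1.4
jig x,y,z mm 1.0 -22.1 231.5 F [-0.3  0.4  4.1] [1.7999e+02 1.0000e-02 1.0466e+02] 14.85
```

```bash
python3 -m creep '[{"translation":[-9.4,-1,7.2],"turn":0,"gripper":1},{"translation":[-9.3,0,8],"turn":0,"gripper":1},{"translation":[-8.8,0,9],"turn":0,"gripper":1},{"translation":[-8.3,0,9.6],"turn":0,"gripper":1},{"translation":[-6.8,0,9],"turn":0,"gripper":1},{"translation":[-6.2,0,9.3],"turn":0,"gripper":1},{"translation":[-5.9,0,9.5],"turn":0,"gripper":1},{"translation":[-4,0,7.5],"turn":0,"gripper":1},{"translation":[-3.6,0,7.5],"turn":0,"gripper":1},{"translation":[-2,0,4],"turn":0,"gripper":1},{"translation":[0,0,0],"turn":0,"gripper":1},{"translation":[0,0,0],"turn":0,"gripper":1}]'
python3 j.py
python3 -c "
from h import *
c=cam('scene');cv2.imwrite('pics/s7.png',cv2.resize(c['pixels'][150:280,280:430],None,fx=4.5,fy=4.5)[...,::-1])"
```

```text
time_s: 15.85
tool_pos: [0.5121, -0.0395, 0.1511]
tcp_rot: [-180.0, -0.0, 104.7]
force: [-1.3, -0.2, 2.6]
width: 0.0003
finger_force: 1.4
jig x,y,z mm -0.2 -85.3 151.1 F [-1.3 -0.2  2.6] [-1.7996e+02 -3.0000e-02  1.0467e+02] 15.85
```

View pics/s7.png

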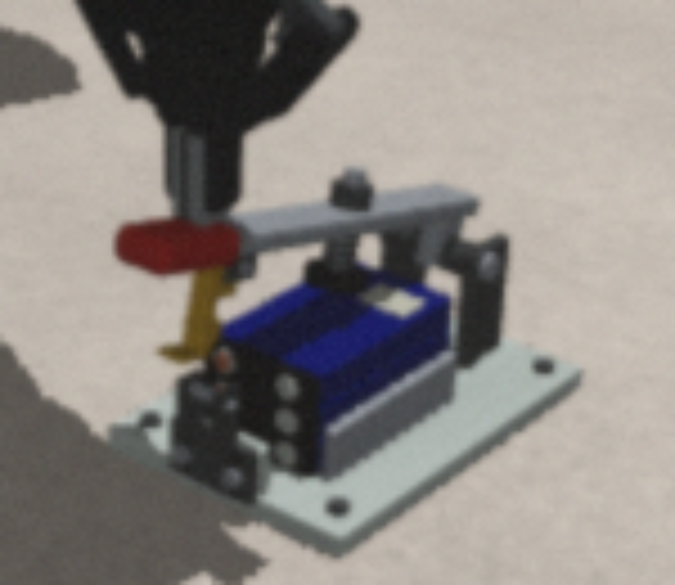

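The fingers bear on the inner half of the red sleeve (crop 190,230), arm at about 13°, the hook (195,310) still above its bracket (210,420). Lower further, drifting outward to the grip centre.

```bash
python3 -m creep '[{"translation":[-3.4,0,2.8],"turn":0,"gripper":1},{"translation":[-3,0,3],"turn":0,"gripper":1},{"translation":[-3,0,3],"turn":0,"gripper":1},{"translation":[-3,0,3],"turn":0,"gripper":1},{"translation":[0,0,0],"turn":0,"gripper":1}]'; python3 j.py
python3 -m creep '[{"translation":[-2.5,0,2.5],"turn":0,"gripper":1},{"translation":[-2,0,2.5],"turn":0,"gripper":1},{"translation":[-2,0,2],"turn":0,"gripper":1},{"translation":[0,0,2],"turn":0,"gripper":1},{"translation":[0,0,0],"turn":0,"gripper":1},{"translation":[0,0,0],"turn":0,"gripper":1}]'; python3 j.py
```

```text
time_s: 16.32
tool_pos: [0.5156, -0.0522, 0.1387]
tcp_rot: [-180.0, -0.0, 104.6]
force: [1.1, -0.1, 1.4]
width: 0.0
finger_force: 1.3
jig x,y,z mm 0.0 -98.4 138.7 F [ 1.1 -0.1  1.4] [-179.98   -0.    104.65] 16.3167
time_s: 16.82
tool_pos: [0.5173, -0.0584, 0.1305]
tcp_rot: [180.0, 0.1, 104.6]
force: [0.4, -2.5, 2.8]
width: 0.0002
finger_force: 1.5
jig x,y,z mm 0.0 -104.9 130.5 F [ 0.4 -2.5  2.8] [1.8000e+02 5.0000e-02 1.0464e+02] 16.8167
```

```bash
for k in 1 2; do :; done
python3 -m creep '[{"translation":[0,0,1],"turn":0,"gripper":1},{"translation":[0,0,1],"turn":0,"gripper":1},{"translation":[0,0,0],"turn":0,"gripper":1}]'|grep -E "pos|force: \["
python3 -m creep '[{"translation":[0,0,1],"turn":0,"gripper":1},{"translation":[0,0,1],"turn":0,"gripper":1},{"translation":[0,0,0],"turn":0,"gripper":1}]'|grep -E "pos|force: \["
python3 -m creep '[{"translation":[0,0,1],"turn":0,"gripper":1},{"translation":[0,0,1],"turn":0,"gripper":1},{"translation":[0,0,0],"turn":0,"gripper":1}]'|grep -E "pos|force: \["
```

```text
tool_pos: [0.5173, -0.0581, 0.1284]
force: [0.9, -1.7, 4.2]
tool_pos: [0.5172, -0.0579, 0.1263]
force: [0.6, -1.2, 3.2]
tool_pos: [0.5172, -0.0579, 0.1242]
force: [0.9, -1.2, 3.4]
```

```bash
python3 -m creep '[{"translation":[-1,0,1],"turn":0,"gripper":1},{"translation":[-1,0,0.5],"turn":0,"gripper":1},{"translation":[0,0,0],"turn":0,"gripper":1}]'|grep -E "pos|force: \["
python3 -m creep '[{"translation":[0,0,1],"turn":0,"gripper":1},{"translation":[0,0,0.5],"turn":0,"gripper":1},{"translation":[0,0,0],"turn":0,"gripper":1}]'|grep -E "pos|force: \["
python3 -m creep '[{"translation":[0,0,1],"turn":0,"gripper":1},{"translation":[0,0,0.5],"turn":0,"gripper":1},{"translation":[0,0,0],"turn":0,"gripper":1}]'|grep -E "pos|force: \["
```

```text
tool_pos: [0.5175, -0.0593, 0.1228]
force: [-0.9, 3.0, 4.3]
tool_pos: [0.5176, -0.0596, 0.1215]
force: [-0.7, 2.3, 5.0]
tool_pos: [0.5177, -0.0598, 0.1203]
force: [-1.1, 1.8, 7.4]
```

Hook or pad is engaging now; smaller steps.

```bash
python3 -m creep '[{"translation":[0,0,1],"turn":0,"gripper":1},{"translation":[0,0,0],"turn":0,"gripper":1}]'|grep -E "pos|force: \["
python3 -m creep '[{"translation":[0,0,1],"turn":0,"gripper":1},{"translation":[0,0,0],"turn":0,"gripper":1}]'|grep -E "pos|force: \["
```

```text
tool_pos: [0.5177, -0.0599, 0.1195]
force: [-1.1, 0.7, 7.6]
tool_pos: [0.5178, -0.0601, 0.1186]
force: [-1.0, 0.6, 9.0]
```

```bash
python3 -m creep '[{"translation":[0,0,1],"turn":0,"gripper":1},{"translation":[0,0,0],"turn":0,"gripper":1}]'|grep -E "pos|force: \["
```

```text
tool_pos: [0.5178, -0.0603, 0.1177]
force: [-1.4, -1.6, 9.7]
```

```bash
python3 -m creep '[{"translation":[0,0,1],"turn":0,"gripper":1},{"translation":[0,0,0],"turn":0,"gripper":1}]'|grep -E "pos|force: \["
```

```text
tool_pos: [0.5179, -0.0604, 0.1167]
force: [-1.5, -1.4, 8.2]
```

```bash
python3 -m creep '[{"translation":[0,0,0.5],"turn":0,"gripper":1},{"translation":[0,0,0],"turn":0,"gripper":1}]'|grep -E "pos|force: \["
```

```text
tool_pos: [0.5179, -0.0605, 0.1162]
force: [-1.3, -2.4, 8.3]
```

```bash
python3 -m creep '[{"translation":[0,0,0.5],"turn":0,"gripper":1},{"translation":[0,0,0],"turn":0,"gripper":1}]'|grep -E "pos|force: \["
```

```text
tool_pos: [0.5179, -0.0606, 0.1158]
force: [-0.8, -2.5, 8.7]
```

```bash
python3 -m creep '[{"translation":[0,0,0.5],"turn":0,"gripper":1},{"translation":[0,0,0],"turn":0,"gripper":1}]'|grep -E "pos|force: \["
```

```text
tool_pos: [0.518, -0.0607, 0.1153]
force: [-1.3, -4.2, 8.9]
```

```bash
python3 -c "
from h import *
c=cam('scene');cv2.imwrite('pics/s8.png',cv2.resize(c['pixels'][180:270,300:400],None,fx=6.5,fy=6.5,interpolation=2)[...,::-1])"
```

```text
(no output)
```

View pics/s8.png

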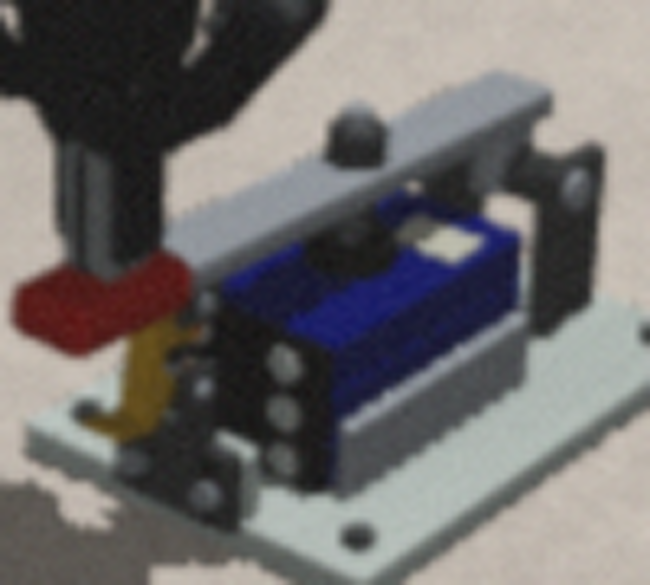

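The arm is nearly down, the foot touches the pile, and the yellow hook (140,390) lies outside the bracket (185,400). I measure hook tilt in the jig's mid plane.

```bash
cat > hk.py <<'E'
from h import *
c=cam('scene');hsv=cv2.cvtColor(c['pixels'],cv2.COLOR_RGB2HSV)
m=cv2.inRange(hsv,(18,120,50),(32,255,255));m[:215]=0;m[262:]=0;m[:,:305]=0;m[:,345:]=0
a=np.radians(104.6);ax=np.array([np.sin(a),-np.cos(a),0]);ay=np.array([np.cos(a),np.sin(a),0]);O=np.array([.4908,.0431,0])
T=c['world_from_camera'];v,u=np.nonzero(m)
D=np.stack([(u-c['cx'])/c['f'],-(v-c['cy'])/c['f'],-np.ones(len(u))],1)@T[:3,:3].T;o=T[:3,3]
n=.005-((o-O)@ax); p=o+D*(n/(D@ax))[:,None]; y=(p-O)@ay*1e3; z=p[:,2]*1e3
for k in range(int(z.min()),int(z.max()),4):
    s=(z>=k)&(z<k+4)
    if s.any(): print(k,'..',y[s].min().round(1),y[s].max().round(1),s.sum())
E
python3 hk.py
```

```text
46 .. -107.1 -90.6 9
50 .. -109.8 -87.9 16
54 .. -115.1 -85.1 20
58 .. -117.7 -85.1 19
62 .. -104.3 -87.9 12
66 .. -101.6 -79.6 13
70 .. -101.6 -79.7 17
74 .. -101.6 -85.3 13
78 .. -101.6 -96.2 3
```

```bash
python3 -m creep '[{"translation":[0,0,0.5],"turn":0,"gripper":1},{"translation":[0,0,0],"turn":0,"gripper":1}]'|grep -E "pos|force: \["
```

```text
tool_pos: [0.518, -0.0608, 0.1147]
force: [-0.6, -4.9, 8.5]
```

```bash
python3 -m creep '[{"translation":[0,0,0.5],"turn":0,"gripper":1},{"translation":[0,0,0],"turn":0,"gripper":1}]'|grep -E "pos|force: \["
```

```text
tool_pos: [0.518, -0.0609, 0.1142]
force: [-0.9, -3.9, 7.9]
```

```bash
python3 -m creep '[{"translation":[0,0,0.4],"turn":0,"gripper":1},{"translation":[0,0,0],"turn":0,"gripper":1}]'|grep -E "pos|force: \["
```

```text
tool_pos: [0.518, -0.0609, 0.1138]
force: [-1.5, -4.5, 8.1]
```

```bash
python3 -m creep '[{"translation":[0,0,0.4],"turn":0,"gripper":1},{"translation":[0,0,0],"turn":0,"gripper":1}]'|grep -E "pos|force: \["
```

```text
tool_pos: [0.5181, -0.061, 0.1134]
force: [-0.2, -5.3, 7.9]
```

```bash
python3 -m creep '[{"translation":[0,0,0.5],"turn":0,"gripper":1},{"translation":[0,0,0],"turn":0,"gripper":1}]'|grep -E "pos|force: \["
```

```text
tool_pos: [0.5181, -0.061, 0.1128]
force: [-0.5, -4.4, 8.0]
```

```bash
python3 -m creep '[{"translation":[0,0,0.5],"turn":0,"gripper":1},{"translation":[0,0,0],"turn":0,"gripper":1}]'|grep -E "pos|force: \["
```

```text
tool_pos: [0.5181, -0.061, 0.1123]
force: [0.8, -4.3, 7.1]
```

```bash
python3 -m creep '[{"translation":[0,0,0.5],"turn":0,"gripper":1},{"translation":[0,0,0],"turn":0,"gripper":1}]'|grep -E "pos|force: \["; python3 hk.py
```

```text
tool_pos: [0.5181, -0.0609, 0.1117]
force: [0.1, -4.9, 7.7]
43 .. -104.4 -90.6 8
47 .. -109.8 -90.6 16
51 .. -115.1 -85.0 21
55 .. -117.8 -87.9 18
59 .. -104.4 -90.7 11
63 .. -104.3 -76.8 15
67 .. -101.6 -79.6 16
71 .. -101.6 -85.2 14
```

```bash
python3 -m creep '[{"translation":[0,0,0.5],"turn":0,"gripper":1},{"translation":[0,0,0],"turn":0,"gripper":1}]'|grep -E "pos|force: \["
```

```text
tool_pos: [0.5181, -0.0609, 0.1112]
force: [1.0, -3.8, 6.1]
```

```bash
python3 -m creep '[{"translation":[0,0,0.5],"turn":0,"gripper":1},{"translation":[0,0,0],"turn":0,"gripper":1}]'|grep -E "pos|force: \["
```

```text
tool_pos: [0.5181, -0.0608, 0.1106]
force: [0.5, -3.2, 6.5]
```

```bash
python3 -m creep '[{"translation":[0,0,0.5],"turn":0,"gripper":1},{"translation":[0,0,0],"turn":0,"gripper":1}]'|grep -E "pos|force: \["
```

```text
tool_pos: [0.5181, -0.0607, 0.11]
force: [1.0, -2.1, 5.0]
```

```bash
python3 -m creep '[{"translation":[0,0,0.5],"turn":0,"gripper":1},{"translation":[0,0,0],"turn":0,"gripper":1}]'|grep -E "pos|force: \["
```

```text
tool_pos: [0.518, -0.0605, 0.1094]
force: [0.9, -2.6, 4.2]
```

```bash
python3 -m creep '[{"translation":[0,0,0.5],"turn":0,"gripper":1},{"translation":[0,0,0],"turn":0,"gripper":1}]'|grep -E "pos|force: \["
```

```text
tool_pos: [0.5179, -0.0603, 0.1087]
force: [0.9, -3.3, 4.8]
```

```bash
python3 -m creep '[{"translation":[0,0,0.5],"turn":0,"gripper":1},{"translation":[0,0,0],"turn":0,"gripper":1}]'|grep -E "pos|force: \["
```

```text
tool_pos: [0.5179, -0.0603, 0.1085]
force: [-0.7, -3.2, 6.7]
```

```bash
python3 -m creep '[{"translation":[0,0,0.5],"turn":0,"gripper":1},{"translation":[0,0,0],"turn":0,"gripper":1}]'|grep -E "pos|force: \["; python3 hk.py
```

```text
tool_pos: [0.5179, -0.0604, 0.108]
force: [-0.8, -3.8, 6.9]
36 .. -104.4 -84.9 11
40 .. -107.1 -84.9 15
44 .. -109.8 -85.0 19
48 .. -109.8 -85.0 16
52 .. -101.6 -85.0 13
56 .. -101.6 -85.1 13
60 .. -101.6 -76.8 14
64 .. -101.6 -76.8 16
68 .. -101.6 -85.2 12
```

The hook's lower end has moved in by 8 mm, and the force dipped then rose: that is the click. Test by easing off 3 mm slowly.

```bash
python3 -m creep '[{"translation":[0,0,-0.7],"turn":0,"gripper":1},{"translation":[0,0,-0.7],"turn":0,"gripper":1},{"translation":[0,0,0],"turn":0,"gripper":1}]'|grep -E "pos|force: \["
python3 -m creep '[{"translation":[0,0,-0.8],"turn":0,"gripper":1},{"translation":[0,0,-0.8],"turn":0,"gripper":1},{"translation":[0,0,0],"turn":0,"gripper":1}]'|grep -E "pos|force: \["
python3 -m creep '[{"translation":[0,0,-1],"turn":0,"gripper":1},{"translation":[0,0,-1],"turn":0,"gripper":1},{"translation":[0,0,0],"turn":0,"gripper":1}]'|grep -E "pos|force"
```

```text
tool_pos: [0.5175, -0.0598, 0.1088]
force: [0.1, -1.9, 3.8]
tool_pos: [0.5174, -0.0597, 0.1103]
force: [0.5, 0.3, 0.5]
tool_pos: [0.5177, -0.0599, 0.1127]
force: [0.3, 0.3, 0.3]
finger_force: 0.0
```

The force went to zero within 2 mm and the arm stayed down. Back off upward and look.

```bash
python3 -m creep '[{"translation":[0,0,-5],"turn":0,"gripper":1},{"translation":[0,0,-15],"turn":0,"gripper":1},{"translation":[0,0,-30],"turn":0,"gripper":1},{"translation":[0,0,-35],"turn":0,"gripper":1},{"translation":[0,0,-30],"turn":0,"gripper":1},{"translation":[0,0,-15],"turn":0,"gripper":1},{"translation":[0,0,0],"turn":0,"gripper":1},{"translation":[0,0,0],"turn":0,"gripper":1}]'
python3 hk.py
python3 -c "
from h import *
c=cam('scene');cv2.imwrite('pics/s9.png',cv2.resize(c['pixels'][180:280,290:410],None,fx=5.5,fy=5.5,interpolation=2)[...,::-1])"
```

```text
time_s: 23.43
tool_pos: [0.5181, -0.06, 0.2435]
tcp_rot: [179.9, 0.0, 104.7]
force: [-0.1, -0.2, -0.3]
width: -0.0001
finger_force: 0.0
37 .. -101.7 -87.7 10
41 .. -104.4 -84.9 16
45 .. -109.8 -85.0 18
49 .. -107.1 -85.0 15
53 .. -101.6 -85.1 13
57 .. -101.6 -87.9 11
61 .. -101.6 -79.6 13
65 .. -101.6 -76.8 17
69 .. -101.6 -85.2 12
```

View pics/s9.png

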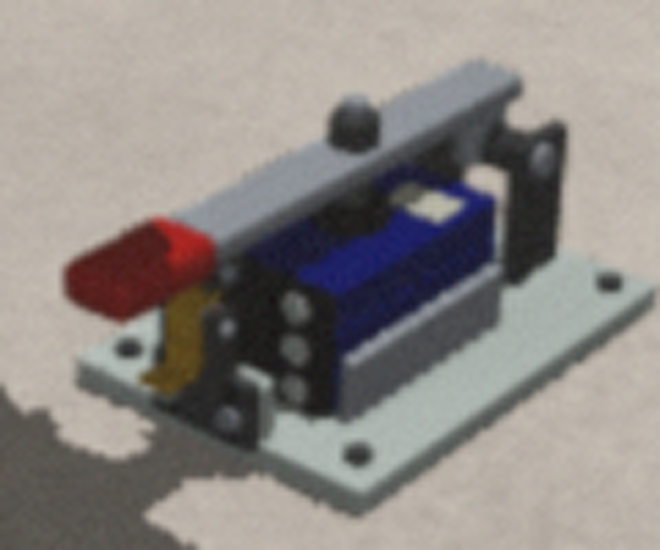

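The arm stays down by itself, with the hook upright under the pin (180,340), the foot on the pile (350,215), the pile square and the robot clear. Handing in.

```bash
python3 -c "
from plant import env
print(env.hand_in())"
```

```text
the job is handed in; nothing more can be done
None
```

The job is handed in, with no verdict returned: the loose cell is set down squarely on the pile (within about 1 mm by camera), the clamp clicked and stays down by itself with its foot on the pile, and the robot is clear; I did not measure the foot's force.

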